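# Pop the temperature logger out of its reader dock and trap it with the other finger

### The job

Press the eject key of the reader dock with one finger, while the other finger stands a little in front of the white logger module, so that it stops the module when the spring pops it out and it does not slide away out of the dock. Finish holding it like that: the module popped clearly out of its rest place (about 15 to 20 mm) but still level on the dock, pressing against your finger, with the key still held down. Do not grasp or lift anything, and leave the tin, the portion cup and the star knob alone.

Things in the scene. Friction and masses are not known exactly. Their poses are not given: they have to be found in the camera images.
- dock: Grey reader dock, fixed, base 90 x 60 x 10 mm. Origin on the table under the middle of the resting module; x axis from the open mouth to the back, z up; the module pops out along -x (towards the robot at yaw 0). Base: x -36..54, y -30..30 mm. Side walls y +-18..24, x -15..19, up to z 30. Back wall between module and key: x 18.5..22.5, up to z 40.
- mouth_edge (a point): Middle of the front edge of the dock's floor, at x = -36, z = 10 mm of the dock frame. The module slides on this floor and tips over this edge once it is 36 mm out.
- catch (a point): Where the steel catch stands out of the floor, x -19.5..-15.5, y -4..4, z 10..15 mm of the dock frame. It holds the module's front edge and sinks with the key. A groove under the module lets it pass over the catch even if the key rises again.
- logger: White module, loose, about 50 g, 30 (x) x 34 (y) x 26 (z) mm. Origin: centre of its underside; axes as the dock's. At rest at x = 0, z = 10 mm of the dock frame, front face at x = -15, top at z = 36 mm. When the catch sinks, a spring pusher (3.5 N, falling to 2.5 N over 40 mm) drives it out along -x at up to 0.4 m/s, in about 0.1 s; only a finger can stop it.
- logger_front (a point): Centre of the module's front face, the face a finger stops: 13 mm above its underside, so 23 mm above the table.
- eject_key (a joint): Travel of the eject key straight down, m: 0 up, 0.008 fully down. The catch lets go at about 5 to 6 mm. Spring 1.2 N at the start to 4.4 N fully down, plus up to 3 N of friction of the catch.
- key_top (a point): Centre of the top of the eject key, a black ribbed key 26 (x) x 36 (y) mm, at x = 37 mm (spans x 24..50) of the dock frame; top 26 mm above the table when up and 18 mm when fully down. Low frame beside it up to z 15 mm.
- tin: Small blue-lidded hinged tin, loose, 74 x 100 x 25 mm; origin at the centre of its underside. Leave alone.
- cup: Clear portion cup, loose, 62 mm across, 34 mm high; origin at the centre of its underside. Leave alone.
- star_knob: Black star knob with threaded stud upwards, loose, 43 mm across, 38 mm high; origin at the centre of its underside. Leave alone.
Mind the look-alikes: they are no part of the job. Of the things that look like the dock, take the one that is farthest to the robot's left at the start.

How it is judged:
By the outcome, as a careful person would: the job done as asked, in the order asked, and still so for the second after the job is handed in, while the arm keeps its last pose, push and grip.
It also fails if it takes over 29 s, if anything falls off the work surface, if the arm or the gripper's body presses on something with over 40 N, if the wrist force passes 120 N, or if a joint passes its speed limit or range.

### The arm

A 7-joint arm with a two-finger parallel gripper is mounted at the origin on a cart in front of the work surface, level with it; the furniture and walls round the work are solid. World frame = base frame: x ahead of the robot, y to its left, z up, the work surface at z = 0. Lengths are in m, angles in rad, forces in N, time in s.
With the tool pointing down it reaches from about 0.4 to 0.85 m from the base axis. Payload 10.4 kg.
Tool frame: the origin (TCP) lies on the mounting face of the last link; the fingertips stand 173 mm ahead of it and the grasp point (between the pads) lies 155 mm ahead of it (manip.tip_extent is the distance from the TCP to the fingertips, in m); z points along the fingers, y is the line along which they close (so a half turn about z gives the same grasp; the last joint's range is limited). The gripper opens to 85 mm and grips with 20 to 120 N. Pads are 22 mm wide; open, the fingers measure 114 mm over their backs; the gripper's body (76 mm by 85 mm) begins 54 mm behind the grasp point. The pads swing forward as they close: fully open they stand 13 mm farther back than shut.
Start: joints at [-1.124, 0.332, -0.065, 1.46, 0.022, 1.35, -0.088], TCP at [0.283, 0.557, 0.405] pointing down, gripper open.
Joint ranges: [-2.6, 2.6], [-0.5, 2.12], [-1.47, 1.34], [0.16, 2.42], [-1.27, 4.41], [0.06, 2.06], [-2.6, 2.6]. Speed limits (rad/s): [2.22, 2.22, 2.79, 2.79, 3.14, 3.14, 3.14].

### API

Orientations are given as a unit quaternion [x, y, z, w].
In Python, from workcell import manip gives the robot as it stands.
- The arm moves only by the tool move_arm, never from a script. Its argument "plan" is one flat list of numbers, 7 for each row, row after row: the turn, a rotation vector about the tool's x, y, z in rad, then the shift along the tool's x, y, z in m, then the finger opening in m, from 0 to 0.0854. In form: [ax, ay, az, dx, dy, dz, gripper, ax, ay, az, dx, dy, dz, gripper, ...]. A call has 1 to 12 rows; each row is the pose to reach, as a shift and turn from the pose commanded when the call began, along the tool's axes at that moment; what a row does not reach only later rows make up. A row lasts 1/8 s, in which the tool goes at most 62.5 mm and 10.7 degrees, less where a joint would pass 70% of its speed; a pose out of reach is approached as far as the arm can. A call with a gripper value outside its range is refused whole. The fingers move at their own pace and stop on an object; "squeeze" is the grip in N (left out, the last holds). Time passes only in rows, so rows that repeat a pose let the fingers close. It gives the time, the measured TCP pose, the force, the opening and the grip force at its end, in the units of the state.
- manip.get_obs(): the state, without advancing time (a new reading comes with each control period).
- manip.camera(name): name is "scene" or "top" or "wrist"; returns a dict with "color" (384x512x3 uint8, red, green, blue), "fx", "fy", "cx", "cy" (pixels), "cam_to_world" (4x4, takes a point from camera to world coordinates); the wrist camera has in their place "mount" (4x4, takes a point from camera to tool coordinates, whose origin is the TCP and whose axes are the flange's). Camera axes: x right, y down, z forward; pixel columns grow to the right and rows downward; lengths in m; the calibration is good to about 2 mm. The wrist camera is an equidistant fisheye: a pixel r from the principal point sees the ray r / f radians off the axis. A picture is of the moment at which its call begins: read the wrist's pose just before it. There is no depth.
- manip.hand_in(): hands the job in; it is judged then, once.
Trained networks look in a picture, given as the dict that the camera call returned (one of the last four; its "shot" number tells which), for a name from the list of things; names that differ only in an ending like _2 or _b are one class to them, and where a whole thing is asked for, a point or a joint stands for the part that bears it (a point fixed in the world has none). Each returns a list of dicts, best first, with "conf" (0 to 1); they miss things now and then, are a little off and sometimes report something else, mostly with a low value. They report only what shows in the picture. A call takes as long as a camera call. They do not tell look-alikes from the thing itself.
- manip.look_for(picture, label): "position" ([x, y, z] in m, in the coordinates of the camera as it stood for that picture, good to about 4 mm: the middle of the surface that is visible of it).
- manip.silhouettes(picture, label): "pixels" (384x512 bool, what is visible of it).
- manip.tip_of(picture, label): "position" ([x, y, z] in m, in the coordinates of the camera as it stood for that picture, good to about 4 mm: a listed point, or the origin of a listed thing).
The state is a dict: "clock": time; "joint_pos": joint angles; "joint_velocities": joint speeds; "tau": joint torques, N m; "position": TCP position; "ee_rot": TCP orientation; "ft_force": force on the tool from outside, world axes, zero at the start; "torque": the same for the moment, N m; "grip_width": opening from 0.0 (shut) to 1.0 (fully open); "grasp_force": force on a finger pad.
Only numpy, scipy, OpenCV 4.12 (cv2) and the standard library are available. Lean on these libraries where they do the work, as an engineer would, in place of code of your own. Each camera call takes 0.05 s, during which the arm holds its last target. There are 200 camera calls.

## Working session

There is one attempt and no reset: what is moved stays moved. The work goes in short steps, Python scripts to look and compute and a tool call to move; the robot and the scene stay as the last step left them, time stands still between calls to the robot, and variables do not carry over. Pictures are saved under pics/ and viewed, at most 10 in all, crops included, and the job is handed in when it is done.

Besides the shell and the picture viewer there is one more tool, called after "Request:" by a JSON object that holds its "fn" and its "kwargs". move_arm: Moves the arm, as the interface text tells. Its arguments: {"type":"object","properties":{"plan":{"type":"array","items":{"type":"number"}},"squeeze":{"type":"number"}},"required":["plan"]}

```bash
mkdir -p pics; cat > h.py <<'E'
import numpy as np, cv2
from workcell import manip
from scipy.spatial.transform import Rotation as R
def T(o):
    M=np.eye(4);M[:3,:3]=R.from_quat(o["ee_rot"]).as_matrix();M[:3,3]=o["position"];return M
def shot(n):
    o=manip.get_obs();p=manip.camera(n)
    C=p["cam_to_world"] if n!="wrist" else T(o)@p["mount"]
    return p,np.array(C)
def w(C,q): return (C@np.r_[q,1])[:3]
E
python3 - <<'E'
from h import *
o=manip.get_obs();print(o)
ims=[]
for n in("top","scene","wrist"):
    p,C=shot(n);cv2.imwrite(f"pics/{n}0.png",p["color"][:,:,::-1])
    for l in("dock","logger","key_top","logger_front","mouth_edge","catch","tin","cup","star_knob"):
        print(n,l,[(np.round(w(C,d["position"]),3).tolist(),round(d["conf"],2)) for d in manip.tip_of(p,l)[:4]])
E
```

```text
{'clock': 0.0, 'joint_pos': array([-1.12363086,  0.3328453 , -0.06474562,  1.46095756,  0.02158143,
        1.34985978, -0.08849474]), 'joint_velocities': array([-0.00126183, -0.00037881, -0.00293989, -0.00041647, -0.00125109,
       -0.00088468,  0.00135828]), 'tau': array([-1.34994742e-03, -6.25435567e+01,  4.82430460e-02, -3.91613245e+01,
        1.61359459e-02,  9.84934130e-03, -7.06628228e-06]), 'position': array([0.2828331 , 0.55719438, 0.4039247 ]), 'ee_rot': array([ 2.32696973e-01,  9.72549045e-01, -6.72172583e-04, -1.45131409e-04]), 'ft_force': array([ 0.46127768,  0.61698255, -0.74187083]), 'torque': array([ 0.0315476 , -0.03761413,  0.03121642]), 'grasp_force': 0.0, 'grip_width': 0.999551404135939}
top dock [([0.581, 0.147, -0.003], 0.55)]
top logger [([0.581, 0.151, 0.01], 0.56)]
top key_top [([0.481, -0.003, 0.025], 0.58), ([0.62, 0.157, 0.022], 0.57), ([0.579, 0.279, 0.003], 0.52)]
top logger_front [([0.561, 0.147, 0.025], 0.61)]
top mouth_edge [([0.547, 0.146, 0.012], 0.68), ([0.416, -0.028, 0.007], 0.64)]
top catch [([0.563, 0.148, 0.006], 0.89), ([0.438, -0.018, 0.011], 0.64)]
top tin [([0.579, 0.278, 0.002], 0.92)]
top cup [([0.684, 0.092, -0.004], 0.8), ([0.563, 0.148, 0.023], 0.73)]
top star_knob [([0.59, 0.05, -0.0], 0.57)]
scene dock [([0.583, 0.152, -0.001], 0.78)]
scene logger [([0.578, 0.154, 0.007], 0.75)]
scene key_top [([0.58, 0.154, 0.008], 0.71), ([0.613, 0.161, 0.023], 0.5), ([0.486, -0.0, 0.028], 0.41)]
scene logger_front [([0.586, 0.049, -0.004], 0.55), ([0.565, 0.152, 0.025], 0.53)]
scene mouth_edge [([0.542, 0.141, 0.007], 0.64)]
scene catch [([0.561, 0.149, 0.008], 0.83)]
scene tin [([0.582, 0.279, -0.004], 0.9)]
scene cup [([0.683, 0.087, -0.003], 0.78)]
scene star_knob [([0.589, 0.047, -0.0], 0.7)]
wrist dock []
wrist logger []
wrist key_top []
wrist logger_front []
wrist mouth_edge []
wrist catch []
wrist tin []
wrist cup []
wrist star_knob []
```

View pics/top0.png

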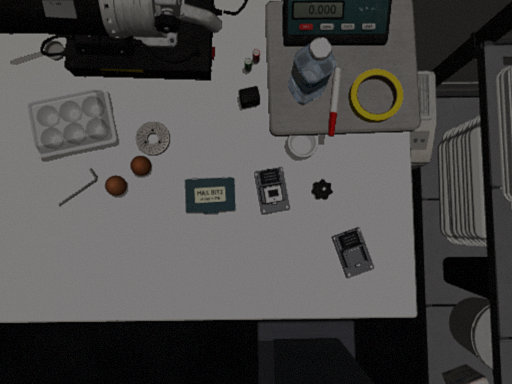

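View pics/scene0.png

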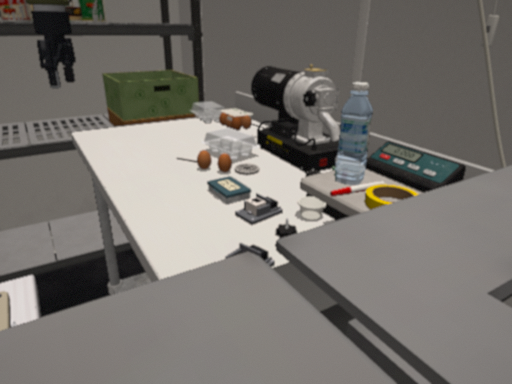

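The target dock is at top-view pixel (271,190), leftmost and holding the white module. The empty look-alike is at (352,252), with the tin to the left of the target and the knob and cup to the right. Next I'll hover above the target and look from near.

```bash
cat >> h.py <<'E'
def plan(xyz,yaw):
    """tool-frame (turn, shift) to TCP xyz, tool down, tool y along world yaw (deg)"""
    o=manip.get_obs();M=T(o);y=np.deg2rad(yaw)
    Y=np.array([np.cos(y),np.sin(y),0]);Z=np.array([0,0,-1.]);X=np.cross(Y,Z)
    G=np.stack([X,Y,Z],1)
    print("turn",R.from_matrix(M[:3,:3].T@G).as_rotvec().round(4),"shift",(M[:3,:3].T@(np.array(xyz)-M[:3,3])).round(4))
E
python3 -c "
from h import *
print(manip.tip_extent); plan([0.575,0.149,0.36],11)"
```

```text
0.1734
turn [ 1.00e-04 -1.00e-04  9.09e-01] shift [-0.4453 -0.2319  0.0447]
```

Request:
{"fn": "move_arm", "kwargs": {"plan": [0,0,0.1,-0.049,-0.026,0.005,0.0854,0,0,0.2,-0.098,-0.052,0.01,0.0854,0,0,0.3,-0.147,-0.077,0.015,0.0854,0,0,0.4,-0.196,-0.102,0.02,0.07,0,0,0.5,-0.245,-0.128,0.025,0.07,0,0,0.6,-0.294,-0.153,0.03,0.062,0,0,0.7,-0.343,-0.179,0.035,0.062,0,0,0.8,-0.392,-0.204,0.04,0.062,0,0,0.909,-0.445,-0.232,0.045,0.062,0,0,0.909,-0.445,-0.232,0.045,0.062,0,0,0.909,-0.445,-0.232,0.045,0.062]}}

```text
clock: 2.88
position: [0.5746, 0.1493, 0.3596]
ee_rot: [0.636, 0.772, 0.0, -0.0]
ft_force: [-0.8, 1.8, 0.3]
grip_width: 0.729
grasp_force: 0.0
```

```bash
python3 - <<'E'
from h import *
o=manip.get_obs();print(o["clock"],o["position"],o["ee_rot"],o["grip_width"],manip.tip_extent)
p,C=shot("wrist");cv2.imwrite("pics/wrist1.png",p["color"][:,:,::-1])
print(p["fx"],p["cx"],p["cy"],np.round(p["mount"],3).tolist())
for l in("dock","logger","key_top","logger_front","mouth_edge","catch"):
    print(l,[(np.round(w(C,d["position"]),3).tolist(),round(d["conf"],2)) for d in manip.tip_of(p,l)[:3]])
E
```

```text
2.875 [0.57461927 0.14927979 0.35960267] [ 6.35935454e-01  7.71742205e-01  4.56270465e-05 -2.56043158e-04] 0.728530493326226 0.1734
297.3186396354542 257.56524071154854 187.9542245314476 [[0.001, -0.965, -0.262, 0.066], [1.0, 0.001, 0.001, 0.001], [-0.0, -0.262, 0.965, 0.031], [0.0, 0.0, 0.0, 1.0]]
dock [([0.583, 0.152, -0.0], 0.89), ([0.453, -0.018, -0.002], 0.85), ([0.565, 0.148, 0.025], 0.56)]
logger [([0.578, 0.148, 0.006], 0.9)]
key_top [([0.615, 0.153, 0.026], 0.84)]
logger_front [([0.566, 0.149, 0.026], 0.82)]
mouth_edge [([0.542, 0.146, 0.007], 0.94), ([0.422, -0.026, 0.011], 0.62)]
catch [([0.435, -0.023, 0.011], 0.75), ([0.561, 0.146, 0.012], 0.68)]
```

View pics/wrist1.png

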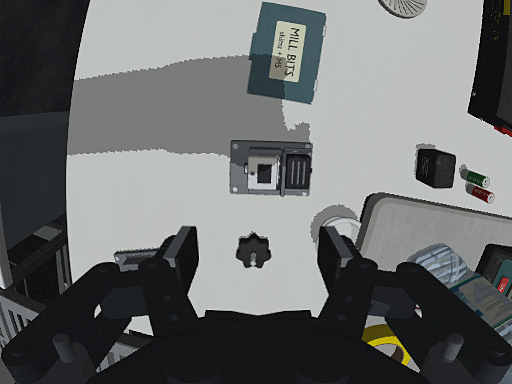

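The module sits in the target dock at wrist pixel (265,170), key at (299,170), mouth at the left (231,167), with about 2° of yaw error. I'll rectify the picture onto the floor plane (z = 10 mm) to get the exact pose.

```bash
cat >> h.py <<'E'
def proj(p,C,P):
    q=(np.asarray(P)-C[:3,3])@C[:3,:3];r=np.hypot(q[...,0],q[...,1]);k=np.arctan2(r,q[...,2])/np.maximum(r,1e-9)
    return np.stack([p["cx"]+p["fx"]*k*q[...,0],p["cy"]+p["fy"]*k*q[...,1]],-1)
def rect(p,C,z,img,c=(0.58,0.15),h=0.065,s=0.00025):
    n=int(2*h/s);i,j=np.mgrid[:n,:n];P=np.stack([c[0]+h-i*s,c[1]+h-j*s,0*i+z],-1)  # up=+x, left=+y
    m=proj(p,C,P).astype(np.float32);return cv2.remap(img,m[...,0],m[...,1],cv2.INTER_LINEAR)
E
python3 - <<'E'
from h import *
p,C=shot("wrist")
cv2.imwrite("pics/rect1.png",rect(p,C,0.010,p["color"])[:,:,::-1])
for d in manip.silhouettes(p,"dock")[:3]:
    m=rect(p,C,0.010,d["pixels"].astype(np.uint8)*255)
    c,_=cv2.findContours((m>127).astype(np.uint8),0,2)
    if not c: continue
    (x,y),wh,a=cv2.minAreaRect(max(c,key=cv2.contourArea))
    print(d["conf"],0.58+.065-y*.00025,.15+.065-x*.00025,np.array(wh)*.25,a)
E
```

```text
0.83 0.5891982955932618 0.15349453353881837 [90.92053223 62.70583344] 80.39802551269531
```

View pics/rect1.png

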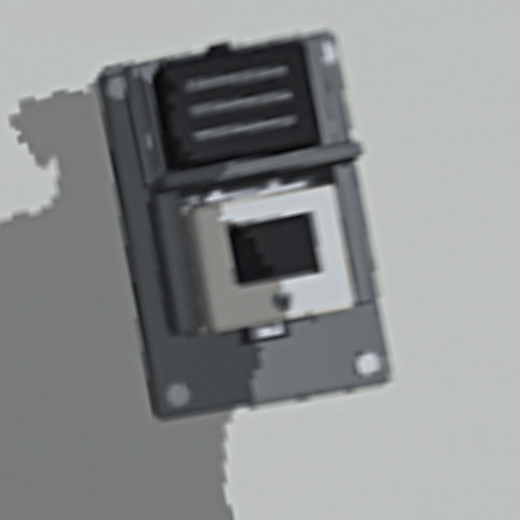

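Base corners at (100,72), (335,32), (388,380), (155,418): yaw 9.5°, dock origin (0.580, 0.152), size about 88×60 mm, as it should be. I'll go down to just above the back wall.

```bash
python3 -c "
from h import *
plan([0.5785,0.152,0.218],9.5)"
```

```text
turn [ 0.0002 -0.0002  0.0269] shift [0.0018 0.0043 0.1418]
```

Request:
{"fn": "move_arm", "kwargs": {"plan": [0,0,0.027,0.002,0.0043,0.05,0.062,0,0,0.027,0.002,0.0043,0.1,0.062,0,0,0.027,0.002,0.0043,0.142,0.062,0,0,0.027,0.002,0.0043,0.142,0.062,0,0,0.027,0.002,0.0043,0.142,0.062]}}

```text
clock: 3.95
position: [0.5793, 0.1519, 0.2195]
ee_rot: [0.646, 0.763, 0.001, 0.001]
ft_force: [0.3, 0.1, 0.3]
grip_width: 0.724
grasp_force: 0.0
```

```bash
python3 - <<'E'
from h import *
o=manip.get_obs();print(o["clock"],o["position"],o["ft_force"],o["grip_width"]);print(R.from_quat(o["ee_rot"]).as_matrix().round(4).tolist())
p,C=shot("wrist");cv2.imwrite("pics/wrist2.png",cv2.resize(p["color"][:,:,::-1],(800,600)))
t,D=shot("scene");cv2.imwrite("pics/scene2.png",cv2.resize(t["color"][160:260,190:340,::-1],(780,520),interpolation=2))
a=np.deg2rad(9.5);M=np.array([[np.cos(a),np.sin(a)],[-np.sin(a),np.cos(a)]])
for q,E in((p,C),(t,D)):
  for l in("dock","logger","key_top","logger_front","mouth_edge"):
    print(l,[(((M@(w(E,d["position"])[:2]-[.58,.152]))*1000).round(1),round(w(E,d["position"])[2],3),round(d["conf"],2)) for d in manip.tip_of(q,l)[:2]])
E
```

```text
3.95 [0.57926057 0.15194905 0.21953261] [0.31020122 0.14289545 0.30089054] 0.7236207666453509
[[-0.1642, 0.9864, 0.002], [0.9864, 0.1642, 0.0007], [0.0004, 0.0021, -1.0]]
dock [(array([-15.3,  -1.6]), np.float64(0.027), 0.67), (array([-155.8, -146. ]), np.float64(-0.001), 0.66)]
logger [(array([-4., -2.]), np.float64(0.005), 0.7)]
key_top [(array([39.6, -5.7]), np.float64(0.028), 0.63), (array([-119.8, -133.7]), np.float64(0.026), 0.63)]
logger_front [(array([-14.6,  -4.4]), np.float64(0.024), 0.72)]
mouth_edge [(array([-37. ,   1.5]), np.float64(0.006), 0.68)]
dock [(array([-0.2, -2.2]), np.float64(-0.002), 0.63), (array([-15.6,  -0.2]), np.float64(0.009), 0.5)]
logger []
key_top [(array([-118.3, -137.2]), np.float64(0.029), 0.65), (array([33.5, -0.7]), np.float64(0.025), 0.39)]
logger_front [(array([-19.6,   2.8]), np.float64(0.024), 0.46)]
mouth_edge [(array([-36. ,  -3.1]), np.float64(0.008), 0.97), (array([ 0.3, -1.3]), np.float64(-0.0), 0.61)]
```

View pics/wrist2.png

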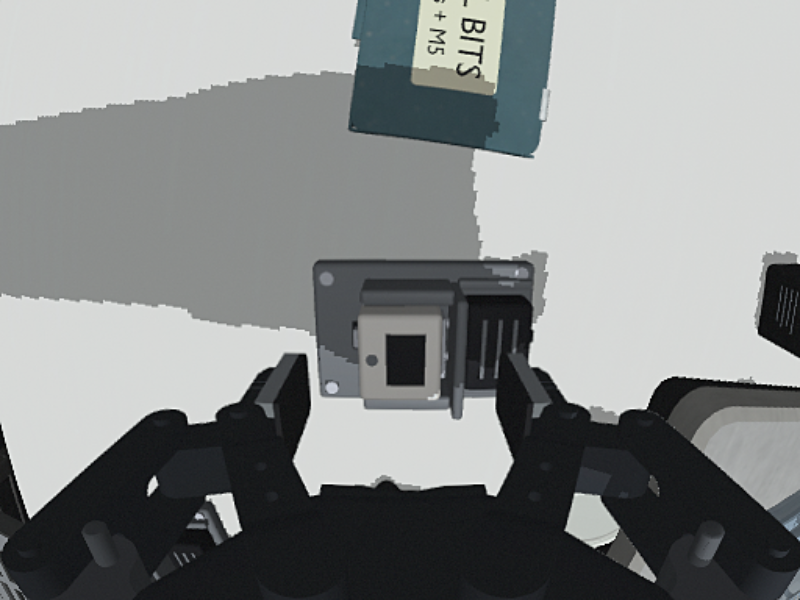

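View pics/scene2.png

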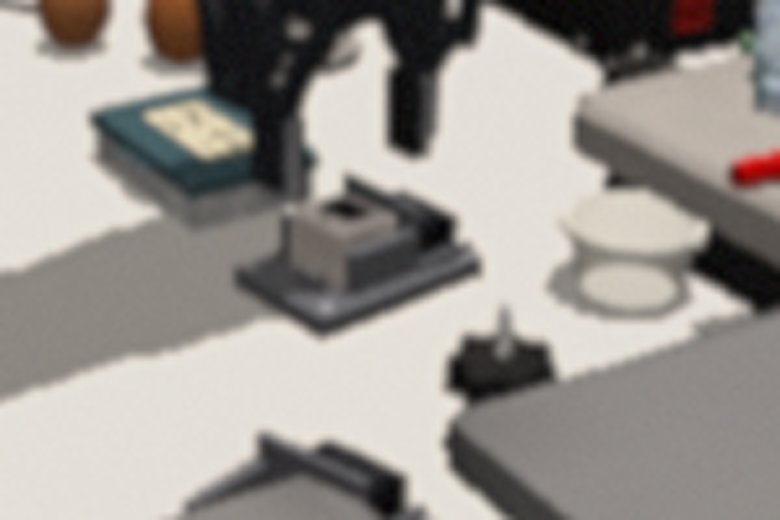

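The wrist view shows the fingertips at (297,355) and (512,355) (in the 800-wide picture), straddling the module with the right finger over the key side. The scene view agrees. I'll check the fingertip and dock projections against these pixels.

```bash
python3 - <<'E'
from h import *
p,C=shot("wrist");o=manip.get_obs();M=T(o);s=800/512
for z in(.160,.165,.1734):
  P=[(M@[x,y,z,1])[:3] for y in(-.031,.031) for x in(.011,-.011)]
  print(z,(proj(p,C,P)*s).round(0).tolist())
a=np.deg2rad(9.5);D=lambda x,y,z:[.58+x*np.cos(a)-y*np.sin(a),.152+x*np.sin(a)+y*np.cos(a),z]
print("base",(proj(p,C,[D(x,y,.01) for x,y in((-.036,.03),(.054,.03),(-.036,-.03))])*s).round(0).tolist())
print("modtop",(proj(p,C,[D(x,y,.036) for x in(-.015,.015) for y in(.017,-.017)])*s).round(0).tolist())
print("walltop",(proj(p,C,[D(.0205,y,.04) for y in(.024,-.024)])*s).round(0).tolist())
print("keytop",(proj(p,C,[D(x,.018,.026) for x in(.024,.05)])*s).round(0).tolist())
E
```

```text
0.16 [[299.0, 356.0], [305.0, 418.0], [502.0, 356.0], [496.0, 418.0]]
0.165 [[302.0, 350.0], [307.0, 410.0], [498.0, 350.0], [493.0, 410.0]]
0.1734 [[307.0, 340.0], [312.0, 398.0], [494.0, 340.0], [489.0, 399.0]]
base [[313.0, 263.0], [539.0, 264.0], [321.0, 400.0]]
modtop [[361.0, 316.0], [364.0, 403.0], [449.0, 316.0], [445.0, 403.0]]
walltop [[467.0, 299.0], [460.0, 425.0]]
keytop [[471.0, 304.0], [539.0, 304.0]]
```

Projections agree to about 1 mm: the dock is about 1 mm further toward −x, and the fingertips are at about 0.161 m from the TCP. I'll shift 2 mm toward the mouth and descend to just above the key.

Request:
{"fn": "move_arm", "kwargs": {"plan": [0,0,0,0,-0.002,0.01,0.062,0,0,0,0,-0.002,0.02,0.062,0,0,0,0,-0.002,0.027,0.062,0,0,0,0,-0.002,0.027,0.062,0,0,0,0,-0.002,0.027,0.062,0,0,0,0,-0.002,0.027,0.062]}}

```text
clock: 5.35
position: [0.5762, 0.1514, 0.1907]
ee_rot: [0.646, 0.763, -0.0, -0.0]
ft_force: [-4.5, -0.9, 2.1]
grip_width: 0.727
grasp_force: 2.6
```

```bash
python3 - <<'E'
from h import *
o=manip.get_obs();print(o["clock"],o["position"],o["ft_force"],o["grip_width"]);print(R.from_quat(o["ee_rot"]).as_matrix().round(4).tolist())
p,C=shot("wrist");cv2.imwrite("pics/wrist3.png",cv2.resize(p["color"][130:310,130:390,::-1],(780,540),interpolation=2))
E
```

```text
5.35 [0.57622644 0.1514013  0.19065149] [-4.49130964 -0.89091041  2.08841007] 0.7271152288800926
[[-0.1643, 0.9864, -0.0011], [0.9864, 0.1643, -0.0001], [0.0001, -0.0011, -1.0]]
```

View pics/wrist3.png

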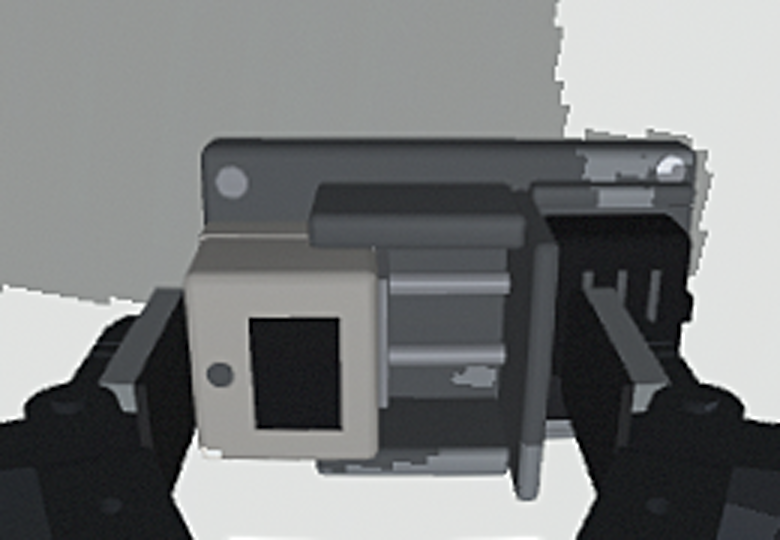

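The module has already popped and rests against the left finger (module top at columns 190–378), with the key finger on the key. Its x-force is −4.5 N. Now I'll measure how far out the module is.

```bash
python3 - <<'E'
from h import *
p,C=shot("wrist");a=np.deg2rad(9.5)
pr=lambda x0,x,y,z:(proj(p,C,[x0+x*np.cos(a)-y*np.sin(a),.152+x*np.sin(a)+y*np.cos(a),z])-[130,130])*3
for x0 in(.578,.579):
  print(x0,"base L/R",pr(x0,-.036,.025,.01)[0],pr(x0,.054,.025,.01)[0],"wall top front/back",pr(x0,.0185,0,.04)[0],pr(x0,.0225,0,.04)[0])
  for s in(.015,.0175,.02,.0225): print(s,"front,back top edge",pr(x0,-.015-s,0,.036)[0].round(),pr(x0,.015-s,0,.036)[0].round())
o=manip.get_obs();M=T(o)
print([[((proj(p,C,(M@[.011,y,z,1])[:3])-[130,130])*3).round() .tolist() for y in(-.031,.031)] for z in(.161,.166,.1734)])
C3=C
for l in("logger","logger_front","key_top","mouth_edge"):
  print(l,[((np.array([[np.cos(a),np.sin(a)],[-np.sin(a),np.cos(a)]])@(w(C,d["position"])[:2]-[.579,.152])*1000).round(1),round(w(C,d["position"])[2],4),round(d["conf"],2)) for d in manip.tip_of(p,l)[:2]])
print(manip.get_obs()["ft_force"])
E
```

```text
0.578 base L/R 186.14407987504444 688.0401892427614 wall top front/back 512.050387297554 537.7863649298579
0.015 front,back top edge 200.0 391.0
0.0175 front,back top edge 185.0 375.0
0.02 front,back top edge 170.0 359.0
0.0225 front,back top edge 155.0 343.0
0.579 base L/R 191.603114848103 692.9855789253431 wall top front/back 518.351398608874 544.0161300872456
0.015 front,back top edge 207.0 397.0
0.0175 front,back top edge 191.0 381.0
0.02 front,back top edge 176.0 365.0
0.0225 front,back top edge 161.0 349.0
[[[186.0, 291.0], [573.0, 291.0]], [[192.0, 279.0], [567.0, 279.0]], [[200.0, 263.0], [558.0, 263.0]]]
logger [(array([-20.8,  -2.5]), np.float64(0.0106), 0.76), (array([ 23.8, 126.8]), np.float64(-0.0004), 0.7)]
logger_front [(array([-31.6,  -1.3]), np.float64(0.0267), 0.65)]
key_top [(array([33.2, -6.7]), np.float64(0.024), 0.65)]
mouth_edge []
[-4.330579   -1.02121249  1.74287825]
```

Popped about 19 mm, near the upper end of the range. I'll ease it in by 1.5 mm and press the key a little deeper.

Request:
{"fn": "move_arm", "kwargs": {"plan": [0,0,0,0,0.0005,0.001,0.062,0,0,0,0,0.001,0.002,0.062,0,0,0,0,0.0015,0.002,0.062,0,0,0,0,0.0015,0.002,0.062,0,0,0,0,0.0015,0.002,0.062,0,0,0,0,0.0015,0.002,0.062]}}

```text
clock: 6.4
position: [0.5781, 0.1517, 0.1888]
ee_rot: [0.646, 0.763, 0.0, -0.0]
ft_force: [-5.7, -1.3, 2.5]
grip_width: 0.726
grasp_force: 3.0
```

```bash
python3 - <<'E'
from h import *
o=manip.get_obs();print(o["clock"],o["position"],o["ft_force"],o["grip_width"],o["grasp_force"])
p,C=shot("wrist");cv2.imwrite("pics/wrist4.png",cv2.resize(p["color"][130:310,130:390,::-1],(780,540),interpolation=2))
t,D=shot("scene");cv2.imwrite("pics/scene4.png",cv2.resize(t["color"][180:240,220:300,::-1],(800,600),interpolation=2))
E
```

```text
6.4 [0.57809001 0.15168918 0.18876442] [-5.67460121 -1.31021024  2.54598419] 0.7264163263152332 3.0491409078240395
```

View pics/wrist4.png

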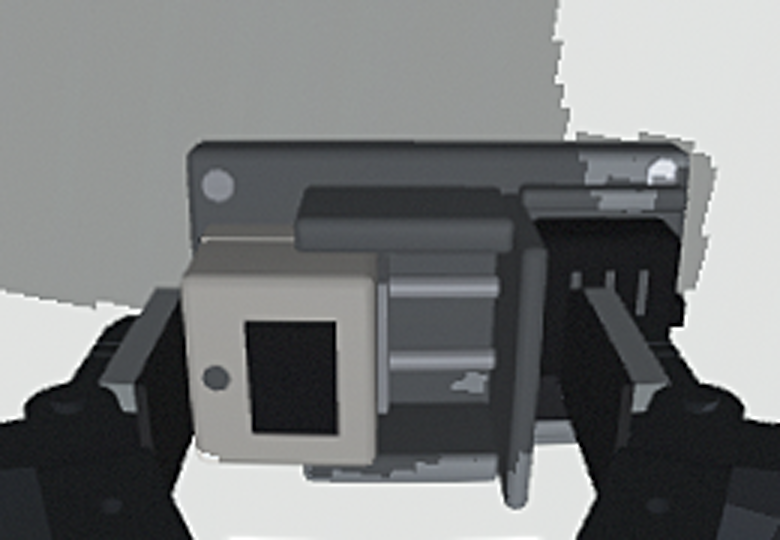

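View pics/scene4.png

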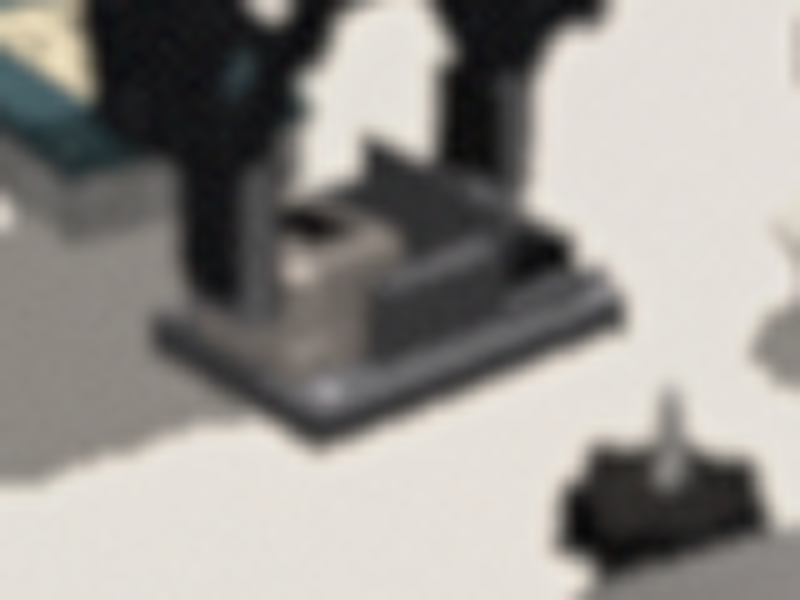

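Now popped about 17 mm and level, resting on the finger. I'll press the key further so it's surely held down.

Request:
{"fn": "move_arm", "kwargs": {"plan": [0,0,0,0,0,0.001,0.062,0,0,0,0,0,0.002,0.062,0,0,0,0,0,0.002,0.062,0,0,0,0,0,0.002,0.062,0,0,0,0,0,0.002,0.062]}}

```text
clock: 7.12
position: [0.5781, 0.1517, 0.1868]
ee_rot: [0.646, 0.763, 0.0, -0.0]
ft_force: [-4.8, -2.1, 4.1]
grip_width: 0.724
grasp_force: 3.5
```

Request:
{"fn": "move_arm", "kwargs": {"plan": [0,0,0,0,0,0.001,0.062,0,0,0,0,0,0.0015,0.062,0,0,0,0,0,0.0015,0.062,0,0,0,0,0,0.0015,0.062,0,0,0,0,0,0.0015,0.062]}}

```text
clock: 7.75
position: [0.5782, 0.1517, 0.1859]
ee_rot: [0.646, 0.763, 0.0, -0.0]
ft_force: [-6.7, -1.0, 9.4]
grip_width: 0.726
grasp_force: 6.0
```

```bash
python3 - <<'E'
from h import *
p,C=shot("wrist");cv2.imwrite("pics/wrist5.png",cv2.resize(p["color"][130:310,130:390,::-1],(780,540),interpolation=2))
o=manip.get_obs();print(o["clock"],o["position"],o["ft_force"],o["grip_width"],o["grasp_force"])
E
```

```text
7.8 [0.57817868 0.15167043 0.18584746] [-7.43988738 -1.63679889  9.48272987] 0.7223612192685218 6.037700096494518
```

View pics/wrist5.png

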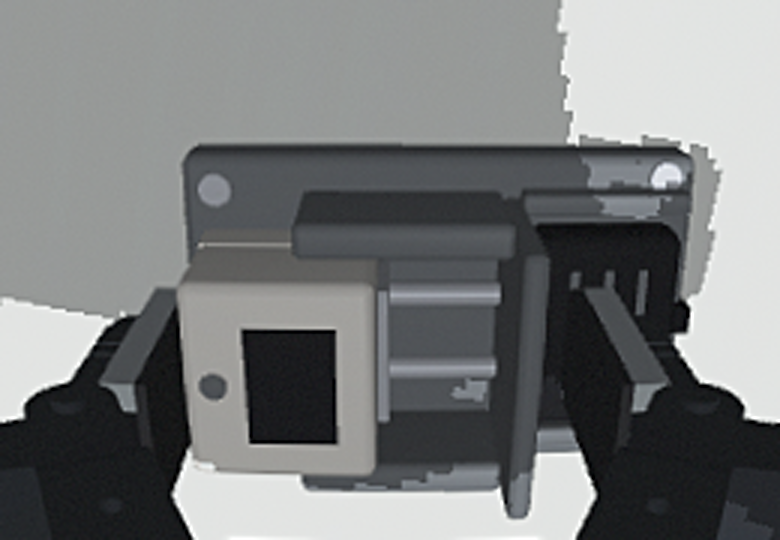

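The key is now at its stop (9.4 N). The module is level, about 17 mm out and against the left finger at column 180.

```bash
python3 -c "
from h import *
print(manip.hand_in())"
```

```text
the job is handed in; nothing more can be done
None
```

I handed the job in at 7.8 s with the eject key held fully down; the module is popped about 17 mm, still level on the dock and pressing against the front finger, though it released during the approach, a few mm earlier than I expected.

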